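# Count two big nuts into the welder's parts tray

## Task

The next weld needs two of the big hexagon nuts. Take any two of the three and set them into the shallow grey metal tray, lying flat on its floor and not stacked; leave the third nut where it lies on the bench. (The small nut and the round collars among them belong to other jobs.)

Things in the scene. Friction and masses are not known exactly. Their poses are not given: they have to be found in the camera images.
- nut_a: one of three identical large plain steel hexagon nuts: 46 mm across flats (53 mm over corners), 24 mm high, with a round 27 mm hole; about 0.22 kg. It lies flat on the bench. Origin: centre of its underside, on the hole's axis; z up through the hole; x is square to one of the six flats (flats face every 60 degrees from x). Neighbours' centres are at least 90 mm away.
- nut_b: one of three identical large plain steel hexagon nuts: 46 mm across flats (53 mm over corners), 24 mm high, with a round 27 mm hole; about 0.22 kg. It lies flat on the bench. Origin: centre of its underside, on the hole's axis; z up through the hole; x is square to one of the six flats (flats face every 60 degrees from x). Neighbours' centres are at least 90 mm away.
- nut_c: one of three identical large plain steel hexagon nuts: 46 mm across flats (53 mm over corners), 24 mm high, with a round 27 mm hole; about 0.22 kg. It lies flat on the bench. Origin: centre of its underside, on the hole's axis; z up through the hole; x is square to one of the six flats (flats face every 60 degrees from x). Neighbours' centres are at least 90 mm away.
- tray: shallow open tray of grey-painted sheet metal, fixed to the bench: 208 mm (its x) by 158 mm (its y) outside, 20 mm high over all; walls and floor 4 mm thick, so inside it is 200 by 150 mm and 16 mm deep. It starts empty. Origin: centre of its underside, at bench height; the inner floor is 4 mm above.

How it is judged:
At the end, for the whole second after the job is handed in: Exactly two of the three big nuts lie at rest inside the tray, flat on its floor (each nut's axis within 10 degrees of upright, either side up), not one on the other; the third is within 30 mm of where it started ((((x of nut_a in the frame of tray between -0.1 and 0.1 m and y of nut_a in the frame of tray between -0.075 and 0.075 m and ((z of nut_a in the frame of tray between -0.003 and 0.012 m and angle between nut_a's own z axis and vertical below 0.17 rad) or (z of nut_a in the frame of tray between 0.021 and 0.036 m and angle between nut_a's own z axis and vertical above 2.97 rad)) and linear speed of nut_a below 0.03 m/s) and (x of nut_b in the frame of tray between -0.1 and 0.1 m and y of nut_b in the frame of tray between -0.075 and 0.075 m and ((z of nut_b in the frame of tray between -0.003 and 0.012 m and angle between nut_b's own z axis and vertical below 0.17 rad) or (z of nut_b in the frame of tray between 0.021 and 0.036 m and angle between nut_b's own z axis and vertical above 2.97 rad)) and linear speed of nut_b below 0.03 m/s) and distance of nut_c from where it was at the start of the episode below 0.03 m) or ((x of nut_a in the frame of tray between -0.1 and 0.1 m and y of nut_a in the frame of tray between -0.075 and 0.075 m and ((z of nut_a in the frame of tray between -0.003 and 0.012 m and angle between nut_a's own z axis and vertical below 0.17 rad) or (z of nut_a in the frame of tray between 0.021 and 0.036 m and angle between nut_a's own z axis and vertical above 2.97 rad)) and linear speed of nut_a below 0.03 m/s) and (x of nut_c in the frame of tray between -0.1 and 0.1 m and y of nut_c in the frame of tray between -0.075 and 0.075 m and ((z of nut_c in the frame of tray between -0.003 and 0.012 m and angle between nut_c's own z axis and vertical below 0.17 rad) or (z of nut_c in the frame of tray between 0.021 and 0.036 m and angle between nut_c's own z axis and vertical above 2.97 rad)) and linear speed of nut_c below 0.03 m/s) and distance of nut_b from where it was at the start of the episode below 0.03 m) or ((x of nut_b in the frame of tray between -0.1 and 0.1 m and y of nut_b in the frame of tray between -0.075 and 0.075 m and ((z of nut_b in the frame of tray between -0.003 and 0.012 m and angle between nut_b's own z axis and vertical below 0.17 rad) or (z of nut_b in the frame of tray between 0.021 and 0.036 m and angle between nut_b's own z axis and vertical above 2.97 rad)) and linear speed of nut_b below 0.03 m/s) and (x of nut_c in the frame of tray between -0.1 and 0.1 m and y of nut_c in the frame of tray between -0.075 and 0.075 m and ((z of nut_c in the frame of tray between -0.003 and 0.012 m and angle between nut_c's own z axis and vertical below 0.17 rad) or (z of nut_c in the frame of tray between 0.021 and 0.036 m and angle between nut_c's own z axis and vertical above 2.97 rad)) and linear speed of nut_c below 0.03 m/s) and distance of nut_a from where it was at the start of the episode below 0.03 m))); the robot touches nothing.
It also fails if it takes over 48 s, if anything falls off the work surface, if the arm or the gripper's body presses on something with over 40 N, if the wrist force passes 120 N, or if a joint passes its speed limit or range.

## Robot

A 6-joint arm with a two-finger parallel gripper is mounted at the origin on the work surface. World frame = base frame: x ahead of the robot, y to its left, z up, the work surface at z = 0. Lengths are in m, angles in rad, forces in N, time in s.
With the tool pointing down it reaches from about 0.25 to 0.725 m from the base axis. Payload 4 kg.
Tool frame: the origin (TCP) lies between the finger pads; the fingertips stand 11 mm ahead of it and the grasp point (between the pads) lies 8 mm behind it (bot.tip_extent is the distance from the TCP to the fingertips, in m); z points along the fingers, y is the line along which they close (so a half turn about z gives the same grasp; the last joint's range is limited). The gripper opens to 85 mm and grips with 20 to 120 N. Pads are 22 mm wide; open, the fingers measure 114 mm over their backs; the gripper's body (76 mm by 85 mm) begins 54 mm behind the grasp point. The pads swing forward as they close: fully open they stand 13 mm farther back than shut.
Start: joints at [1.167, 0.241, 0.005, 1.335, 0, 1.571], TCP at [0.196, 0.46, 0.242] pointing down, gripper open.
Joint ranges: [-2.72, 2.72], [-1.05, 1.87], [-1.09, 1.28], [-1.99, 2.15], [-1.42, 1.44], [-3.14, 3.14]. Speed limits (rad/s): [2.79, 2.79, 3.14, 3.14, 3.14, 3.14].

## Interface

Orientations are given as a unit quaternion [x, y, z, w].
In Python, from workcell import bot gives the robot as it stands. The module is installed in compiled form; this text tells all that it offers.
- The arm moves only by the tool drive_tool, never from a script. Its argument "rows" is a list of rows, each an object of numbers: "dx", "dy", "dz": the shift along the tool's x, y, z in units of 50 mm (1.0 is 50 mm); "wx", "wy", "wz": the turn, a rotation vector about the tool's x, y, z in units of 5 degrees (1.0 is 5 degrees); "hand": the finger opening in mm, from 0 to 85.4. A call has 1 to 20 rows; each row is the pose to reach, as a shift and turn from the pose commanded when the call began, along the tool's axes at that moment; what a row does not reach only later rows make up. A row lasts 1/10 s, in which the tool goes at most 50 mm and 8.59 degrees, less where a joint would pass 70% of its speed; a pose out of reach is approached as far as the arm can. A call with a gripper value outside its range is refused whole. The fingers move at their own pace and stop on an object; the grip force is fixed at half the most. Time passes only in rows, so rows that repeat a pose let the fingers close. It gives the time, the measured TCP pose, the force, the opening and the grip force at its end, in the units of the state.
- bot.get_obs(): the state, without advancing time (a new reading comes with each control period).
- bot.camera(name): name is "scene" or "top" or "wrist"; returns the picture (400x640x3 uint8, red, green, blue); there is no depth.
- bot.get_calibration(name): a dict with "vfov" (degrees; the focal length in pixels is half the picture's height over the tangent of half this angle, whatever the lens; pixels are square), "cx", "cy" (the principal point, pixels), "origin" and "rotation" of the camera in the world; the wrist camera has in their place "mount" (4x4, takes a point from camera to tool coordinates, whose origin is the TCP and whose axes are the flange's). Camera axes: x right, y up, looking along -z (the intrinsics and any distortion apply to the point x, -y, -z); pixel columns grow to the right and rows downward; lengths in m; the calibration is good to about 2 mm. The wrist camera is an equidistant fisheye: a pixel r from the principal point sees the ray r / f radians off the axis. A picture is of the moment at which its call begins: read the wrist's pose just before it. get_calibration takes no time and is no camera call.
- bot.job_done(): hands the job in; it is judged then, once.
Trained networks look in the newest picture that a camera, given by its name, has taken for a name from the list of things; names that differ only in an ending like _2 or _b are one class to them, and where a whole thing is asked for, a point or a joint stands for the part that bears it (a point fixed in the world has none). Each returns a list of dicts, best first, with "score" (0 to 1); they miss things now and then, are a little off and sometimes report something else, mostly with a low value. They report only what shows in the picture. A call takes as long as a camera call.
- bot.look_for(camera, thing): "extent" ([centre column, centre row, width, height] in pixels, round what is visible of it).
- bot.outline_of(camera, thing): "region" (400x640 bool, what is visible of it) and "extent" ([centre column, centre row, width, height] in pixels, round what is visible of it).
The state is a dict: "clock": time; "joint_pos": joint angles; "joint_vel": joint speeds; "tau": joint torques, N m; "eef_pos": TCP position; "tool_rot": TCP orientation; "ft_force": force on the tool from outside, world axes, zero at the start; "ft_torque": the same for the moment, N m; "grip_width": finger opening in m; "grasp_force": force on a finger pad.
Only numpy, scipy, OpenCV 4.12 (cv2) and the standard library are available. Lean on these libraries where they do the work, as an engineer would, in place of code of your own. Each camera call takes 0.05 s, during which the arm holds its last target. There are 200 camera calls.

## Working session

There is one attempt and no reset: what is moved stays moved. The work goes in short steps, Python scripts to look and compute and a tool call to move; the robot and the scene stay as the last step left them, time stands still between calls to the robot, and variables do not carry over. Pictures are saved under pics/ and viewed, at most 10 in all, crops included, and the job is handed in when it is done.

Besides the shell and the picture viewer there is one more tool, called after "Call:" by a JSON object that holds its "fn" and its "kwargs". drive_tool: Moves the arm, as the interface text tells. Its arguments: {"type":"object","properties":{"rows":{"type":"array","items":{"type":"object","properties":{"dx":{"type":"number"},"dy":{"type":"number"},"dz":{"type":"number"},"wx":{"type":"number"},"wy":{"type":"number"},"wz":{"type":"number"},"hand":{"type":"number"}}}}},"required":["rows"]}

```bash
mkdir -p pics; cat > h.py <<'E'
import numpy as np, cv2
from workcell import bot
from scipy.spatial.transform import Rotation as R
def ray(cam,u,v):
    c=bot.get_calibration(cam); f=200/np.tan(np.radians(c['vfov']/2))
    d=np.array([(u-c['cx'])/f,-(v-c['cy'])/f,-1.]); return np.array(c['origin']),np.array(c['rotation'])@d
def px2w(cam,u,v,z):
    o,d=ray(cam,u,v); return o+d*(z-o[2])/d[2]
def save(cam,n):
    im=bot.camera(cam); cv2.imwrite(f'pics/{n}.png',im[...,::-1]); return im
E
python3 - <<'E'
from h import *
np.set_printoptions(precision=4,suppress=True)
save('top','top1')
print(bot.get_calibration('top')); print(bot.get_calibration('wrist'))
for t in ['nut_a','tray']:
    for d in bot.outline_of('top',t):
        m=d['region'].astype(np.uint8); v,u=np.nonzero(m)
        z=.024 if t=='nut_a' else .02
        print(t,d['score'],d['extent'],m.sum(),px2w('top',d['extent'][0],d['extent'][1],z))
        P=np.array([px2w('top',a,b,z)[:2] for a,b in cv2.convexHull(np.c_[u,v].astype(np.int32))[:,0]])*1000
        print(cv2.minAreaRect(P.astype(np.float32)))
o=bot.get_obs(); print(o['clock'],o['eef_pos'],R.from_quat(o['tool_rot']).as_matrix())
E
```

```text
{'vfov': 48.82596664018965, 'cx': 318.78058070709386, 'cy': 198.67292453725278, 'origin': array([ 0.3266, -0.0022,  1.0304]), 'rotation': array([-0.0687,  0.0693,  0.7126, -0.6948])}
{'vfov': 65.70646984690485, 'cx': 320.72597749225605, 'cy': 202.91167647270302, 'mount': array([[ 0.0009,  0.9565,  0.2916,  0.0741],
       [ 1.    , -0.0012,  0.0009, -0.0002],
       [ 0.0012,  0.2916, -0.9565, -0.1328],
       [ 0.    ,  0.    ,  0.    ,  1.    ]])}Traceback (most recent call last):
  File "<stdin>", line 9, in <module>
  File "h.py", line 8, in px2w
    o,d=ray(cam,u,v); return o+d*(z-o[2])/d[2]
        ~~~^^^^^^^^^
  File "h.py", line 6, in ray
    d=np.array([(u-c['cx'])/f,-(v-c['cy'])/f,-1.]); return np.array(c['origin']),np.array(c['rotation'])@d
                                                                                 ~~~~~~~~~~~~~~~~~~~~~~~^~
ValueError: matmul: Input operand 1 has a mismatch in its core dimension 0, with gufunc signature (n?,k),(k,m?)->(n?,m?) (size 3 is different from 4)
```

View pics/top1.png

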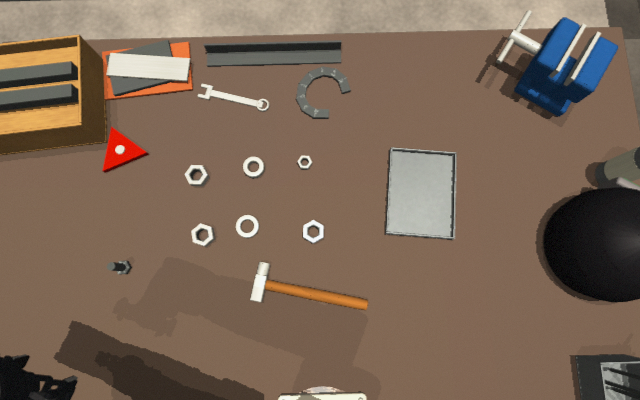

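The top view shows the big nuts at about (196,175), (202,235) and (313,231), and the tray at (421,193). The small nut is at (305,162) and the collars are at (253,167) and (247,226). The rotation is a quaternion, so I'll fix the helper.

```bash
sed -i "s/np.array(c\['rotation'\])@d/R.from_quat(c['rotation']).apply(d)/" h.py
python3 - <<'E'
from h import *
np.set_printoptions(precision=4,suppress=True)
for t in ['nut_a','tray']:
    for d in bot.outline_of('top',t):
        m=d['region'].astype(np.uint8); v,u=np.nonzero(m)
        z=.024 if t=='nut_a' else .02
        P=np.array([px2w('top',a,b,z)[:2] for a,b in cv2.convexHull(np.c_[u,v].astype(np.int32))[:,0]])*1000
        print(t,round(d['score'],2),np.round(d['extent']),m.sum(),px2w('top',d['extent'][0],d['extent'][1],z),cv2.minAreaRect(P.astype(np.float32)))
o=bot.get_obs(); print(o['clock'],o['eef_pos'],R.from_quat(o['tool_rot']).as_matrix())
E
```

```text
nut_a 0.77 [200. 177.  25.  24.] 329 [0.5853 0.2734 0.024 ] ((589.1170654296875, 278.47015380859375), (51.69546127319336, 49.474220275878906), 1.354410171508789)
nut_a 0.7 [314. 230.  19.  20.] 268 [0.4525 0.0073 0.024 ] ((450.8323974609375, 10.781044006347656), (43.721031188964844, 50.73698043823242), 88.5479736328125)
nut_a 0.55 [204. 235.  26.  23.] 334 [0.4474 0.2598 0.024 ] ((449.1328125, 261.87042236328125), (51.6888542175293, 49.065826416015625), 45.088138580322266)
tray 0.97 [420. 193.  73.  93.] 6043 [ 0.5335 -0.2436  0.02  ] ((536.1578369140625, -245.9210205078125), (162.8589324951172, 212.25868225097656), 84.32705688476562)
tray 0.4 [204. 236.  25.  22.] 364 [0.4455 0.2612 0.02  ] ((449.6468811035156, 264.0570068359375), (53.896549224853516, 48.49267578125), 88.54854583740234)
0.2 [0.1963 0.4595 0.2418] [[-0.9196  0.3929 -0.0005]
 [ 0.3929  0.9196 -0.0012]
 [-0.     -0.0012 -1.    ]]
```

```bash
cat >> h.py <<'E'
def to(p,yaw=None):
    """print tool-axis shift (50mm) and turn (5deg) to reach p, tool down with tool-y at angle yaw (nearest modulo 60 by caller)"""
    o=bot.get_obs(); M=R.from_quat(o['tool_rot']); d=M.inv().apply(np.array(p)-o['eef_pos'])/.05
    s='';
    if yaw is not None:
        y=np.array([np.cos(yaw),np.sin(yaw),0]); z=np.array([0,0,-1.]); T=R.from_matrix(np.c_[np.cross(y,z),y,z])
        s=(M.inv()*T).as_rotvec(degrees=True)/5
    print('d',np.round(d,3),'w',np.round(s,3) if yaw is not None else '')
def wrist2w(u,v,z,o):
    c=bot.get_calibration('wrist'); f=200/np.tan(np.radians(c['vfov']/2)); a,b=u-c['cx'],v-c['cy']; r=np.hypot(a,b); th=r/f
    d=np.array([np.sin(th)*a/max(r,1e-9),-np.sin(th)*b/max(r,1e-9),-np.cos(th)])
    m=np.array(c['mount']); M=R.from_quat(o['tool_rot']); O=M.apply(m[:3,3])+o['eef_pos']; D=M.apply(m[:3,:3]@d)
    return O+D*(z-O[2])/D[2]
def nuts(thing='nut_a',z=.024,name=None):
    o=bot.get_obs(); im=bot.camera('wrist')
    if name: cv2.imwrite(f'pics/{name}.png',im[...,::-1])
    for d in bot.outline_of('wrist',thing):
        m=d['region'].astype(np.uint8)
        cs,_=cv2.findContours(m,cv2.RETR_CCOMP,cv2.CHAIN_APPROX_NONE)
        for c in sorted(cs,key=lambda c:-cv2.contourArea(c))[:2]:
            P=np.array([wrist2w(a,b,z,o)[:2] for a,b in c[:,0]])*1000
            h=cv2.convexHull(P.astype(np.float32))[:,0]
            w=[np.ptp(P@[np.cos(t),np.sin(t)])+np.ptp(P@[np.cos(t+np.pi/3),np.sin(t+np.pi/3)])+np.ptp(P@[np.cos(t+2*np.pi/3),np.sin(t+2*np.pi/3)]) for t in np.radians(range(60))]
            mo=cv2.moments(P.astype(np.float32)); ctr=(mo['m10']/mo['m00'],mo['m01']/mo['m00'])
            print(thing,round(d['score'],2),np.round(d['extent']),'ctr',np.round(ctr,1),'area',round(abs(mo['m00'])),'flatdir deg',int(np.argmin(w)),'width',round(min(w)/3,1),round(max(w)/3,1))
    return o,im
E
python3 - <<'E'
from h import *
to([.45,.26,.15])
E
```

```text
d [-6.233 -1.672  1.838] w
```

Call:
{"fn": "drive_tool", "kwargs": {"rows": [{"dx":-6.23,"dy":-1.67,"dz":1.84,"hand":85},{"dx":-6.23,"dy":-1.67,"dz":1.84,"hand":85},{"dx":-6.23,"dy":-1.67,"dz":1.84,"hand":85},{"dx":-6.23,"dy":-1.67,"dz":1.84,"hand":85},{"dx":-6.23,"dy":-1.67,"dz":1.84,"hand":85},{"dx":-6.23,"dy":-1.67,"dz":1.84,"hand":85},{"dx":-6.23,"dy":-1.67,"dz":1.84,"hand":85},{"dx":-6.23,"dy":-1.67,"dz":1.84,"hand":85},{"dx":-6.23,"dy":-1.67,"dz":1.84,"hand":85},{"dx":-6.23,"dy":-1.67,"dz":1.84,"hand":85}]}}

```text
invalid input at $.rows[0]: expected keys dx, dy, dz, wx, wy, wz, hand
```

```bash
python3 - <<'E'
from h import *
o,im=nuts(name='w1'); print(o['clock'],o['eef_pos'],o['ft_force'])
E
```

```text
nut_a 0.63 [162. 383.  25.  28.] ctr [441.9  23.3] area 3208 flatdir deg 33 width 67.8 71.6
0.2 [0.1963152  0.45945644 0.24176593] [0.25207084 0.47440692 0.37408593]
```

View pics/w1.png

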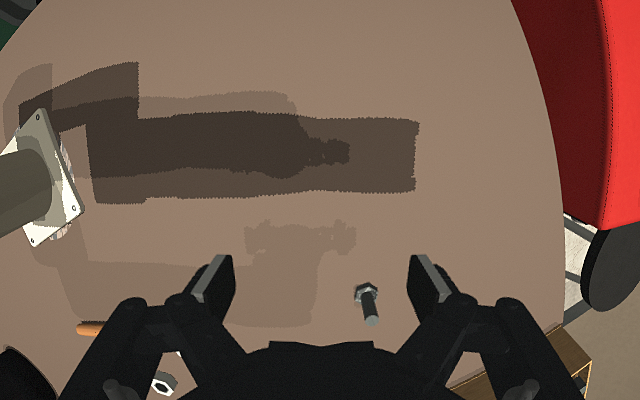

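That frame came from the start pose, because the move was refused: every key is required. It shows the open fingers at about (215,280) and (430,280), and a bolt at (367,300).

Call:
{"fn": "drive_tool", "kwargs": {"rows": [{"dx":-6.23,"dy":-1.67,"dz":1.84,"wx":0,"wy":0,"wz":0,"hand":85},{"dx":-6.23,"dy":-1.67,"dz":1.84,"wx":0,"wy":0,"wz":0,"hand":85},{"dx":-6.23,"dy":-1.67,"dz":1.84,"wx":0,"wy":0,"wz":0,"hand":85},{"dx":-6.23,"dy":-1.67,"dz":1.84,"wx":0,"wy":0,"wz":0,"hand":85},{"dx":-6.23,"dy":-1.67,"dz":1.84,"wx":0,"wy":0,"wz":0,"hand":85},{"dx":-6.23,"dy":-1.67,"dz":1.84,"wx":0,"wy":0,"wz":0,"hand":85},{"dx":-6.23,"dy":-1.67,"dz":1.84,"wx":0,"wy":0,"wz":0,"hand":85},{"dx":-6.23,"dy":-1.67,"dz":1.84,"wx":0,"wy":0,"wz":0,"hand":85},{"dx":-6.23,"dy":-1.67,"dz":1.84,"wx":0,"wy":0,"wz":0,"hand":85},{"dx":-6.23,"dy":-1.67,"dz":1.84,"wx":0,"wy":0,"wz":0,"hand":85}]}}

```text
clock: 1.3
eef_pos: [0.4496, 0.2612, 0.1505]
tool_rot: [0.2, 0.98, 0.0, -0.0]
ft_force: [0.2, -1.0, 0.5]
grip_width: 0.085
grasp_force: 0.0
```

```bash
python3 - <<'E'
from h import *
o,im=nuts(name='w2'); print(o['clock'],o['eef_pos'],o['ft_force'])
E
```

```text
nut_a 0.96 [327. 193.  59.  56.] ctr [447.8 265.6] area 1950 flatdir deg 40 width 48.9 53.1
nut_a 0.96 [327. 193.  59.  56.] ctr [445.5 266.1] area 369 flatdir deg 8 width 22.2 22.5
nut_a 0.68 [125. 275.  39.  45.] ctr [447.4  19. ] area 2634 flatdir deg 27 width 59.0 62.3
nut_a 0.67 [392. 305.  46.  53.] ctr [584.7 281.7] area 2289 flatdir deg 53 width 56.7 57.9
nut_a 0.67 [392. 305.  46.  53.] ctr [582.8 284.5] area 126 flatdir deg 33 width 13.5 13.9
1.3 [0.44955939 0.26115157 0.15054019] [ 0.19767259 -0.96637045  0.53409248]
```

View pics/w2.png

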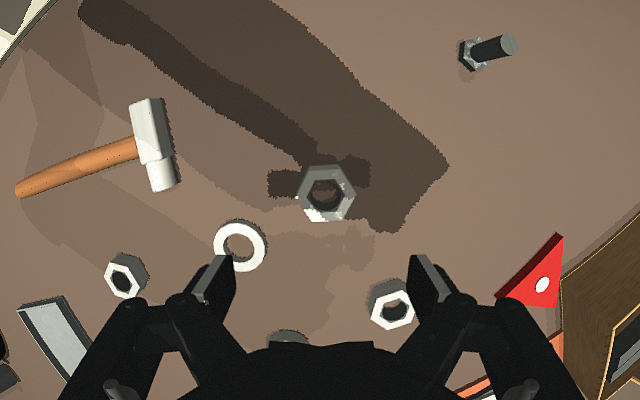

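The wrist view at 1.3 s shows nut 1 centred at about (327,193), with the collar at (240,245), nut 2 at (392,305) and nut 3 at (125,275). The network masks include the nuts' side faces, so I'll fit a hexagonal prism silhouette to each one.

```bash
cat >> h.py <<'E'
from scipy.optimize import minimize
def fit(thing='nut_a',near=None,name=None,zb=0.):
    o=bot.get_obs(); im=bot.camera('wrist')
    if name: cv2.imwrite(f'pics/{name}.png',im[...,::-1])
    M=R.from_quat(o['tool_rot']); C=M.apply(np.array(bot.get_calibration('wrist')['mount'])[:3,3])+o['eef_pos']
    zt=zb+.024
    def sil(x):
        a=np.radians(x[2]+30+60*np.arange(6)); t=np.c_[x[0]+26.56*np.cos(a),x[1]+26.56*np.sin(a)]
        c=C[:2]*1000; b=c+(t-c)*(C[2]-zt)/(C[2]-zb)
        return cv2.convexHull(np.r_[t,b].astype(np.float32))
    for d in bot.outline_of('wrist',thing):
        c=max(cv2.findContours(d['region'].astype(np.uint8),0,1)[0],key=cv2.contourArea)
        P=np.array([wrist2w(a,b,zt,o)[:2] for a,b in c[:,0]])*1000
        H=cv2.convexHull(P.astype(np.float32)); m=H[:,0].mean(0); A=cv2.contourArea(H)
        if near is not None and np.linalg.norm(m/1000-near)>.05: continue
        def cost(x):
            s=sil(x); i=cv2.intersectConvexConvex(s,H)[0]; return -i/(A+cv2.contourArea(s)-i)
        r=min((minimize(cost,[*m,y],method='Nelder-Mead',options=dict(initial_simplex=[[*m,y],[m[0]+5,m[1],y],[m[0],m[1]+5,y],[*m,y+8]])) for y in range(0,60,10)),key=lambda r:r.fun)
        print(thing,round(d['score'],2),np.round(d['extent']),'xy',np.round(r.x[:2],1),'flat',round(r.x[2]%60,1),'IoU',round(-r.fun,3))
    return o,im
E
python3 - <<'E'
from h import *
o,im=fit()
print(bot.tip_extent,o['joint_pos'])
E
```

```text
nut_a 0.71 [128. 276.  41.  45.] xy [451.    8.3] flat 26.4 IoU 0.961
nut_a 0.59 [327. 193.  59.  56.] xy [449.5 264.7] flat 40.5 IoU 0.967
nut_a 0.57 [390. 305.  47.  50.] xy [592.7 283.2] flat 55.8 IoU 0.914
0.011 [ 5.27099533e-01  3.37092407e-01 -1.08655568e-01  1.12434320e+00
  1.81361031e-04  9.28856465e-01]
```

```bash
python3 - <<'E'
from h import *
to([.4495,.2647,.060],np.radians(40.5))
to([.4495,.2647,.011],np.radians(40.5))
E
```

```text
d [0.025 0.055 1.816] w [9.000e-03 3.000e-03 5.297e+00]
d [0.025 0.055 2.796] w [9.000e-03 3.000e-03 5.297e+00]
```

Call:
{"fn": "drive_tool", "kwargs": {"rows": [{"dx":0.02,"dy":0.05,"dz":0.6,"wx":0,"wy":0,"wz":1.6,"hand":85},{"dx":0.02,"dy":0.05,"dz":1.1,"wx":0,"wy":0,"wz":3.2,"hand":85},{"dx":0.02,"dy":0.05,"dz":1.5,"wx":0,"wy":0,"wz":4.8,"hand":85},{"dx":0.02,"dy":0.05,"dz":1.8,"wx":0,"wy":0,"wz":5.3,"hand":80},{"dx":0.02,"dy":0.05,"dz":2.1,"wx":0,"wy":0,"wz":5.3,"hand":75},{"dx":0.02,"dy":0.05,"dz":2.4,"wx":0,"wy":0,"wz":5.3,"hand":70},{"dx":0.02,"dy":0.05,"dz":2.6,"wx":0,"wy":0,"wz":5.3,"hand":65},{"dx":0.02,"dy":0.05,"dz":2.8,"wx":0,"wy":0,"wz":5.3,"hand":65},{"dx":0.02,"dy":0.05,"dz":2.8,"wx":0,"wy":0,"wz":5.3,"hand":65}]}}

```text
clock: 2.4
eef_pos: [0.4491, 0.2631, 0.0092]
tool_rot: [0.419, 0.908, -0.001, -0.001]
ft_force: [0.3, 0.5, 0.2]
grip_width: 0.0652
grasp_force: 0.0
```

Call:
{"fn": "drive_tool", "kwargs": {"rows": [{"dx":0,"dy":0,"dz":0,"wx":0,"wy":0,"wz":0,"hand":40},{"dx":0,"dy":0,"dz":0,"wx":0,"wy":0,"wz":0,"hand":40},{"dx":0,"dy":0,"dz":0,"wx":0,"wy":0,"wz":0,"hand":40},{"dx":0,"dy":0,"dz":0,"wx":0,"wy":0,"wz":0,"hand":40},{"dx":0,"dy":0,"dz":0,"wx":0,"wy":0,"wz":0,"hand":40}]}}

```text
clock: 2.9
eef_pos: [0.4508, 0.2637, 0.0111]
tool_rot: [0.42, 0.908, 0.001, 0.0]
ft_force: [-0.4, 1.0, 4.3]
grip_width: 0.0444
grasp_force: 62.8
```

```bash
python3 - <<'E'
from h import *
to([.4495,.2647,.12]); to([.51,-.24,.16],np.radians(84))
E
```

```text
d [ 0.032 -0.003 -2.179] w 
d [-8.443 -5.617 -2.986] w [ 0.017  0.01  -8.727]
```

Call:
{"fn": "drive_tool", "kwargs": {"rows": [{"dx":0,"dy":0,"dz":-0.5,"wx":0,"wy":0,"wz":0,"hand":40},{"dx":0,"dy":0,"dz":-1.2,"wx":0,"wy":0,"wz":0,"hand":40},{"dx":-0.3,"dy":-0.2,"dz":-2.0,"wx":0,"wy":0,"wz":-0.5,"hand":40},{"dx":-1.0,"dy":-0.66,"dz":-2.7,"wx":0,"wy":0,"wz":-1.5,"hand":40},{"dx":-1.8,"dy":-1.2,"dz":-3.0,"wx":0,"wy":0,"wz":-2.5,"hand":40},{"dx":-2.6,"dy":-1.73,"dz":-3.0,"wx":0,"wy":0,"wz":-3.5,"hand":40},{"dx":-3.4,"dy":-2.26,"dz":-3.0,"wx":0,"wy":0,"wz":-4.5,"hand":40},{"dx":-4.2,"dy":-2.8,"dz":-3.0,"wx":0,"wy":0,"wz":-5.5,"hand":40},{"dx":-5.0,"dy":-3.33,"dz":-3.0,"wx":0,"wy":0,"wz":-6.5,"hand":40},{"dx":-5.8,"dy":-3.86,"dz":-3.0,"wx":0,"wy":0,"wz":-7.5,"hand":40},{"dx":-6.6,"dy":-4.4,"dz":-3.0,"wx":0,"wy":0,"wz":-8.5,"hand":40},{"dx":-7.4,"dy":-4.93,"dz":-3.0,"wx":0,"wy":0,"wz":-8.73,"hand":40},{"dx":-8.0,"dy":-5.33,"dz":-3.0,"wx":0,"wy":0,"wz":-8.73,"hand":40},{"dx":-8.3,"dy":-5.52,"dz":-3.0,"wx":0,"wy":0,"wz":-8.73,"hand":40},{"dx":-8.44,"dy":-5.62,"dz":-3.0,"wx":0,"wy":0,"wz":-8.73,"hand":40},{"dx":-8.44,"dy":-5.62,"dz":-3.0,"wx":0,"wy":0,"wz":-8.73,"hand":40},{"dx":-8.44,"dy":-5.62,"dz":-3.0,"wx":0,"wy":0,"wz":-8.73,"hand":40}]}}

```text
clock: 4.6
eef_pos: [0.5091, -0.2387, 0.16]
tool_rot: [0.052, 0.999, 0.001, -0.001]
ft_force: [-1.0, 0.6, -2.1]
grip_width: 0.0446
grasp_force: 62.2
```

```bash
python3 - <<'E'
from h import *
o=bot.get_obs(); im=save('wrist','w3')
for d in bot.outline_of('wrist','tray')[:2]:
    c=max(cv2.findContours(d['region'].astype(np.uint8),0,1)[0],key=cv2.contourArea)
    P=np.array([wrist2w(a,b,.02,o)[:2] for a,b in c[:,0]])*1000
    print(d['score'],np.round(d['extent']),cv2.minAreaRect(P.astype(np.float32)))
    print(np.round(cv2.approxPolyDP(P.astype(np.float32),6,True)[:,0]))
print(o['clock'],o['eef_pos'])
E
```

```text
0.67 [314. 211. 176. 207.] ((509.29437255859375, -244.337158203125), (161.26760864257812, 155.26487731933594), 84.09603881835938)
[[ 426. -315.]
 [ 578. -330.]
 [ 541. -284.]
 [ 521. -242.]
 [ 580. -173.]
 [ 442. -159.]]
0.24 [546. 119.  42.  50.] ((449.97503662109375, 4.554969787597656), (51.525943756103516, 64.04869079589844), 0.06904830038547516)
[[438. -27.]
 [458. -27.]
 [473.  -6.]
 [475.  15.]
 [463.  37.]
 [437.  35.]
 [425.  16.]
 [425.  -5.]]
4.6 [ 0.50905002 -0.23874659  0.15998113]
```

View pics/w3.png

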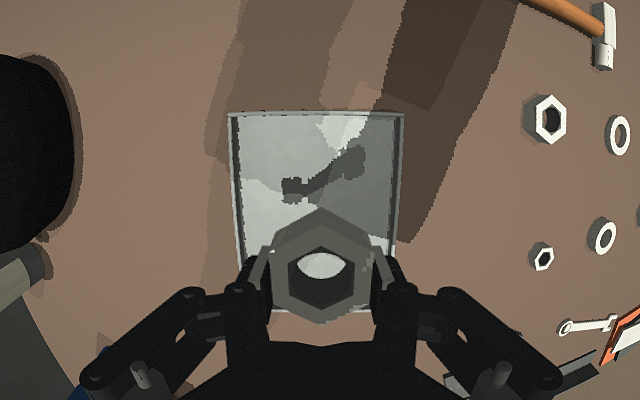

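The held nut shows level at about (320,275), hiding part of the tray. The tray's near edge runs from (230,113) to (403,113), so its centre is about (0.537, -0.247), in agreement with the top view.

```bash
python3 - <<'E'
from h import *
to([.582,-.251,.06]); to([.582,-.251,.0155],np.radians(84))
E
```

```text
d [-1.473 -0.101  2.005] w 
d [-1.473 -0.101  2.895] w [ 0.007 -0.006  0.028]
```

Call:
{"fn": "drive_tool", "kwargs": {"rows": [{"dx":-0.7,"dy":-0.05,"dz":0.6,"wx":0,"wy":0,"wz":0,"hand":40},{"dx":-1.3,"dy":-0.1,"dz":1.3,"wx":0,"wy":0,"wz":0,"hand":40},{"dx":-1.47,"dy":-0.1,"dz":1.9,"wx":0,"wy":0,"wz":0,"hand":40},{"dx":-1.47,"dy":-0.1,"dz":2.3,"wx":0,"wy":0,"wz":0,"hand":40},{"dx":-1.47,"dy":-0.1,"dz":2.6,"wx":0,"wy":0,"wz":0,"hand":40},{"dx":-1.47,"dy":-0.1,"dz":2.8,"wx":0,"wy":0,"wz":0,"hand":40},{"dx":-1.47,"dy":-0.1,"dz":2.89,"wx":0,"wy":0,"wz":0,"hand":40},{"dx":-1.47,"dy":-0.1,"dz":2.89,"wx":0,"wy":0,"wz":0,"hand":40},{"dx":-1.47,"dy":-0.1,"dz":2.89,"wx":0,"wy":0,"wz":0,"hand":65},{"dx":-1.47,"dy":-0.1,"dz":2.89,"wx":0,"wy":0,"wz":0,"hand":65},{"dx":-1.47,"dy":-0.1,"dz":2.89,"wx":0,"wy":0,"wz":0,"hand":65},{"dx":-1.47,"dy":-0.1,"dz":2.89,"wx":0,"wy":0,"wz":0,"hand":65}]}}

```text
clock: 5.9
eef_pos: [0.5824, -0.2531, 0.0165]
tool_rot: [0.052, 0.999, -0.0, 0.001]
ft_force: [0.1, 0.5, 0.2]
grip_width: 0.0654
grasp_force: 0.0
```

```bash
python3 - <<'E'
from h import *
to([.582,-.251,.10]); to([.45,.007,.15],np.radians(86))
E
```

```text
d [ 0.01   0.041 -1.67 ] w 
d [ 3.172  4.896 -2.676] w [-0.005  0.014 -0.398]
```

Call:
{"fn": "drive_tool", "kwargs": {"rows": [{"dx":0,"dy":0,"dz":-0.5,"wx":0,"wy":0,"wz":0,"hand":65},{"dx":0,"dy":0,"dz":-1.2,"wx":0,"wy":0,"wz":0,"hand":65},{"dx":0.3,"dy":0.45,"dz":-2.0,"wx":0,"wy":0,"wz":0,"hand":75},{"dx":0.8,"dy":1.2,"dz":-2.6,"wx":0,"wy":0,"wz":0,"hand":85},{"dx":1.3,"dy":2.0,"dz":-2.68,"wx":0,"wy":0,"wz":-0.2,"hand":85},{"dx":1.8,"dy":2.8,"dz":-2.68,"wx":0,"wy":0,"wz":-0.4,"hand":85},{"dx":2.3,"dy":3.6,"dz":-2.68,"wx":0,"wy":0,"wz":-0.4,"hand":85},{"dx":2.8,"dy":4.3,"dz":-2.68,"wx":0,"wy":0,"wz":-0.4,"hand":85},{"dx":3.1,"dy":4.75,"dz":-2.68,"wx":0,"wy":0,"wz":-0.4,"hand":85},{"dx":3.17,"dy":4.9,"dz":-2.68,"wx":0,"wy":0,"wz":-0.4,"hand":85},{"dx":3.17,"dy":4.9,"dz":-2.68,"wx":0,"wy":0,"wz":-0.4,"hand":85},{"dx":3.17,"dy":4.9,"dz":-2.68,"wx":0,"wy":0,"wz":-0.4,"hand":85}]}}

```text
clock: 7.1
eef_pos: [0.4508, 0.0067, 0.1501]
tool_rot: [0.035, 0.999, -0.0, 0.001]
ft_force: [-0.7, 0.2, -0.2]
grip_width: 0.0848
grasp_force: 0.0
```

```bash
python3 - <<'E'
from h import *
o,im=fit(name='w4'); print(o['clock'],o['eef_pos'])
E
```

```text
nut_a 0.76 [327. 192.  53.  64.] xy [450.6  10. ] flat 28.4 IoU 0.983
nut_a 0.75 [545. 287.  36.  40.] xy [592.1 283.9] flat 3.6 IoU 0.944
nut_a 0.71 [119. 303.  29.  27.] xy [ 573.8 -261.1] flat 39.8 IoU 0.357
7.1 [0.45081552 0.00670874 0.1501288 ]
```

View pics/w4.png

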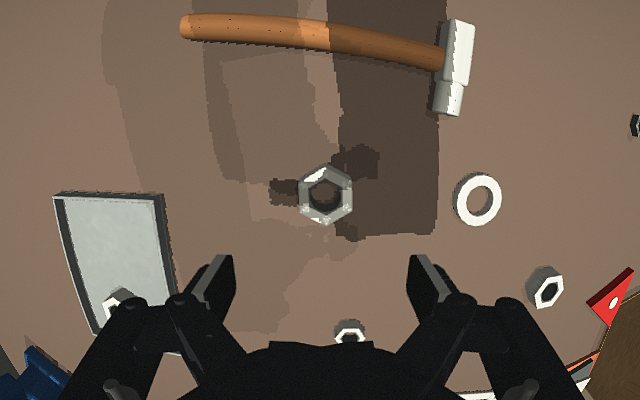

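The wrist view shows nut 3 at (327,192) with its neighbours clear, nut 2 still in place at (545,287), and the first nut in the tray at about (115,303).

```bash
python3 - <<'E'
from h import *
to([.4506,.010,.011],np.radians(88.2))
E
```

```text
d [0.009 0.074 2.777] w [-0.004  0.007 -0.456]
```

Call:
{"fn": "drive_tool", "kwargs": {"rows": [{"dx":0.01,"dy":0.07,"dz":0.7,"wx":0,"wy":0,"wz":-0.45,"hand":85},{"dx":0.01,"dy":0.07,"dz":1.4,"wx":0,"wy":0,"wz":-0.45,"hand":80},{"dx":0.01,"dy":0.07,"dz":1.9,"wx":0,"wy":0,"wz":-0.45,"hand":75},{"dx":0.01,"dy":0.07,"dz":2.3,"wx":0,"wy":0,"wz":-0.45,"hand":70},{"dx":0.01,"dy":0.07,"dz":2.6,"wx":0,"wy":0,"wz":-0.45,"hand":65},{"dx":0.01,"dy":0.07,"dz":2.78,"wx":0,"wy":0,"wz":-0.45,"hand":65},{"dx":0.01,"dy":0.07,"dz":2.78,"wx":0,"wy":0,"wz":-0.45,"hand":65},{"dx":0.01,"dy":0.07,"dz":2.78,"wx":0,"wy":0,"wz":-0.45,"hand":40},{"dx":0.01,"dy":0.07,"dz":2.78,"wx":0,"wy":0,"wz":-0.45,"hand":40},{"dx":0.01,"dy":0.07,"dz":2.78,"wx":0,"wy":0,"wz":-0.45,"hand":40},{"dx":0.01,"dy":0.07,"dz":2.78,"wx":0,"wy":0,"wz":-0.45,"hand":40},{"dx":0.01,"dy":0.07,"dz":2.78,"wx":0,"wy":0,"wz":-0.45,"hand":40}]}}

```text
clock: 8.4
eef_pos: [0.4506, 0.0107, 0.0117]
tool_rot: [0.015, 1.0, -0.0, 0.001]
ft_force: [0.2, -1.0, 6.0]
grip_width: 0.0448
grasp_force: 62.8
```

```bash
python3 - <<'E'
from h import *
to([.485,-.242,.10],np.radians(84)); to([.485,-.242,.0155])
E
```

```text
d [-0.846 -5.032 -1.763] w [-0.002  0.026  0.852]
d [-0.842 -5.032 -0.073] w
```

Call:
{"fn": "drive_tool", "kwargs": {"rows": [{"dx":0,"dy":0,"dz":-0.5,"wx":0,"wy":0,"wz":0,"hand":40},{"dx":0,"dy":0,"dz":-1.1,"wx":0,"wy":0,"wz":0,"hand":40},{"dx":-0.1,"dy":-0.5,"dz":-1.6,"wx":0,"wy":0,"wz":0.2,"hand":40},{"dx":-0.2,"dy":-1.3,"dz":-1.76,"wx":0,"wy":0,"wz":0.4,"hand":40},{"dx":-0.35,"dy":-2.1,"dz":-1.76,"wx":0,"wy":0,"wz":0.6,"hand":40},{"dx":-0.5,"dy":-2.9,"dz":-1.76,"wx":0,"wy":0,"wz":0.85,"hand":40},{"dx":-0.65,"dy":-3.7,"dz":-1.76,"wx":0,"wy":0,"wz":0.85,"hand":40},{"dx":-0.75,"dy":-4.4,"dz":-1.76,"wx":0,"wy":0,"wz":0.85,"hand":40},{"dx":-0.84,"dy":-4.85,"dz":-1.76,"wx":0,"wy":0,"wz":0.85,"hand":40},{"dx":-0.84,"dy":-5.03,"dz":-1.7,"wx":0,"wy":0,"wz":0.85,"hand":40},{"dx":-0.84,"dy":-5.03,"dz":-1.4,"wx":0,"wy":0,"wz":0.85,"hand":40},{"dx":-0.84,"dy":-5.03,"dz":-0.9,"wx":0,"wy":0,"wz":0.85,"hand":40},{"dx":-0.84,"dy":-5.03,"dz":-0.5,"wx":0,"wy":0,"wz":0.85,"hand":40},{"dx":-0.84,"dy":-5.03,"dz":-0.2,"wx":0,"wy":0,"wz":0.85,"hand":40},{"dx":-0.84,"dy":-5.03,"dz":-0.08,"wx":0,"wy":0,"wz":0.85,"hand":40},{"dx":-0.84,"dy":-5.03,"dz":-0.08,"wx":0,"wy":0,"wz":0.85,"hand":40},{"dx":-0.84,"dy":-5.03,"dz":-0.08,"wx":0,"wy":0,"wz":0.85,"hand":65},{"dx":-0.84,"dy":-5.03,"dz":-0.08,"wx":0,"wy":0,"wz":0.85,"hand":65},{"dx":-0.84,"dy":-5.03,"dz":-0.08,"wx":0,"wy":0,"wz":0.85,"hand":65},{"dx":-0.84,"dy":-5.03,"dz":-0.08,"wx":0,"wy":0,"wz":0.85,"hand":65}]}}

```text
clock: 10.4
eef_pos: [0.484, -0.2416, 0.0147]
tool_rot: [0.052, 0.999, 0.0, -0.0]
ft_force: [-0.6, -0.0, -0.2]
grip_width: 0.0651
grasp_force: 0.0
```

Call:
{"fn": "drive_tool", "kwargs": {"rows": [{"dx":0,"dy":0,"dz":-0.5,"wx":0,"wy":0,"wz":0,"hand":65},{"dx":0,"dy":0,"dz":-1.2,"wx":0,"wy":0,"wz":0,"hand":65},{"dx":0.4,"dy":0,"dz":-2.0,"wx":0,"wy":0,"wz":0,"hand":65},{"dx":0.7,"dy":0.6,"dz":-2.8,"wx":0,"wy":0,"wz":0,"hand":65},{"dx":1.0,"dy":1.2,"dz":-3.4,"wx":0,"wy":0,"wz":0,"hand":65},{"dx":1.0,"dy":1.8,"dz":-4.0,"wx":0,"wy":0,"wz":0,"hand":65},{"dx":1.0,"dy":2.4,"dz":-4.0,"wx":0,"wy":0,"wz":0,"hand":65},{"dx":1.0,"dy":3.0,"dz":-4.0,"wx":0,"wy":0,"wz":0,"hand":65},{"dx":1.0,"dy":3.0,"dz":-4.0,"wx":0,"wy":0,"wz":0,"hand":65},{"dx":1.0,"dy":3.0,"dz":-4.0,"wx":0,"wy":0,"wz":0,"hand":65}]}}

```text
clock: 11.4
eef_pos: [0.4498, -0.087, 0.2148]
tool_rot: [0.051, 0.999, -0.0, -0.0]
ft_force: [-0.2, 0.1, -0.0]
grip_width: 0.0652
grasp_force: 0.0
```

```bash
python3 - <<'E'
from h import *
im=save('top','top2'); cv2.imwrite('pics/top2c.png',cv2.resize(im[100:300,150:550,::-1],(800,400)))
for d in bot.look_for('top','nut_a'): print(d['score'],d['extent'],px2w('top',*d['extent'][:2],.024))
print(bot.get_obs()['clock'])
E
```

```text
0.52 [199.8, 174.1, 25.2, 22.9] [0.59208258 0.27310075 0.024     ]
11.5
```

View pics/top2c.png

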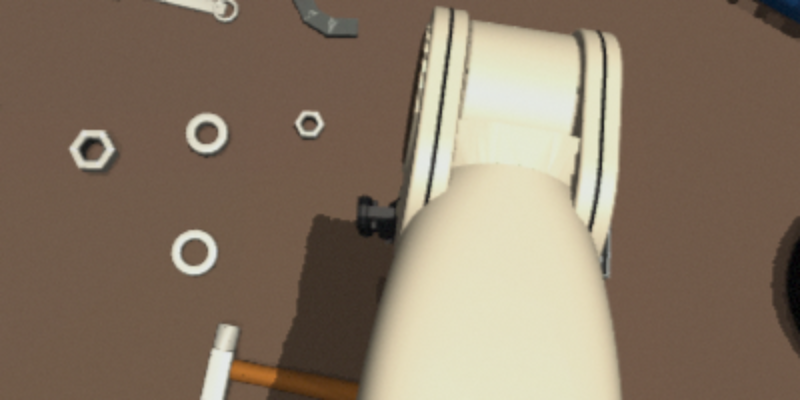

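The third nut is still in place, at crop (92,150). The arm hides the tray, so I'll move it aside and look again.

Call:
{"fn": "drive_tool", "kwargs": {"rows": [{"dx":0,"dy":0.8,"dz":0,"wx":0,"wy":0,"wz":0,"hand":65},{"dx":0,"dy":1.6,"dz":0,"wx":0,"wy":0,"wz":0,"hand":65},{"dx":0,"dy":2.4,"dz":0,"wx":0,"wy":0,"wz":0,"hand":65},{"dx":0,"dy":3.2,"dz":0,"wx":0,"wy":0,"wz":0,"hand":65},{"dx":0,"dy":4.0,"dz":0,"wx":0,"wy":0,"wz":0,"hand":65},{"dx":0,"dy":4.8,"dz":0,"wx":0,"wy":0,"wz":0,"hand":65},{"dx":0,"dy":5.0,"dz":0,"wx":0,"wy":0,"wz":0,"hand":65},{"dx":0,"dy":5.0,"dz":0,"wx":0,"wy":0,"wz":0,"hand":65}]}}

```text
clock: 12.3
eef_pos: [0.4762, 0.1616, 0.2142]
tool_rot: [0.052, 0.999, -0.0, -0.0]
ft_force: [-0.3, -0.7, -0.3]
grip_width: 0.0652
grasp_force: 0.0
```

```bash
python3 - <<'E'
from h import *
im=save('top','top3'); cv2.imwrite('pics/top3c.png',cv2.resize(im[100:300,280:580,::-1],(800,533)))
for d in bot.look_for('top','nut_a'): print(d['score'],d['extent'],px2w('top',*d['extent'][:2],.028))
print(bot.get_obs()['clock'])
E
```

```text
0.7 [422.4, 214.2, 24.4, 21.3] [ 0.48264642 -0.24311546  0.028     ]
0.7 [422.9, 175.9, 23.1, 19.8] [ 0.57329741 -0.25071909  0.028     ]
12.4
```

View pics/top3c.png

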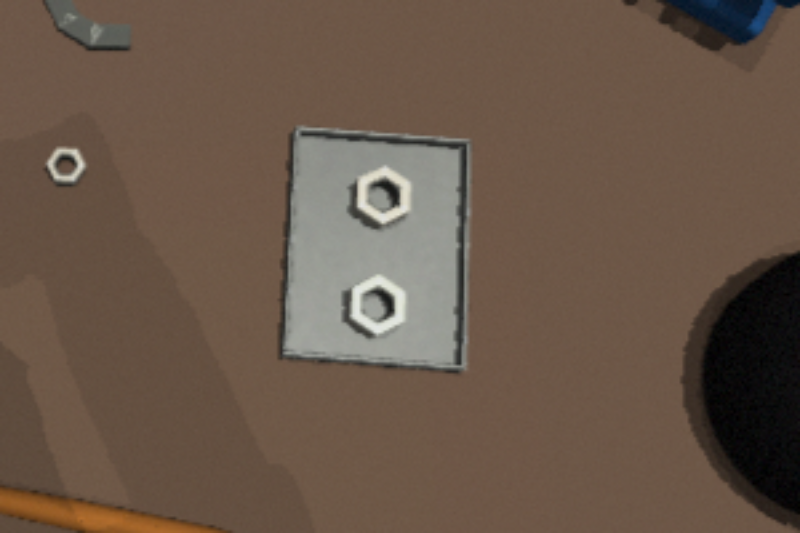

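Both nuts lie flat and apart inside the tray, at crop (383,196) and (377,305), and the arm is clear.

```bash
python3 -c "
from workcell import bot
print(bot.job_done())"
```

```text
the job is handed in; nothing more can be done
None
```

Two big nuts are in the tray, flat and about 90 mm apart; the third is where it started on the bench, and I handed the job in at 12.4 s (no verdict came back).

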